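# Rock a tight stake out of its holder

## Robot

A 6-joint arm with a two-finger parallel gripper is mounted at the origin on a cart in front of the work surface, level with it; the furniture and walls round the work are solid. World frame = base frame: x ahead of the robot, y to its left, z up, the work surface at z = 0. Lengths are in m, angles in rad, forces in N, time in s.
With the tool pointing down it reaches from about 0.35 to 0.775 m from the base axis. Payload 5.5 kg.
Tool frame: the origin (TCP) lies midway between the tips of the shut fingers; the grasp point (between the pads) lies 19 mm behind it; z points along the fingers, x is the direction in which the jaws open and shut, and the axes are right-handed (so a half turn about z gives the same grasp; the last joint's range is limited). The gripper opens to 85 mm and grips with 20 to 120 N. Pads are 22 mm wide; open, the fingers measure 114 mm over their backs; the gripper's body (76 mm by 85 mm) begins 54 mm behind the grasp point. The pads swing forward as they close: fully open they stand 13 mm farther back than shut.
Start: joints at [-1.422, 0.313, 0.046, 1.304, 0, 1.431], TCP at [0.164, -0.551, 0.196] pointing down, gripper open.
Joint ranges: [-2.76, 2.76], [-0.86, 1.69], [-1.03, 1.26], [-2.2, 2.34], [-1.47, 1.5], [-3.14, 3.14]. Speed limits (rad/s): [2.57, 2.57, 3.14, 3.14, 3.14, 3.14].

## Interface

Orientations are given as a unit quaternion [w, x, y, z].
In Python, from workcell import env gives the robot as it stands.
- The arm moves only by the tool servo_tool, never from a script. Its argument "targets" is a list of rows, each an object with "xyz": the shift along the tool's x, y, z in m, a list of three; "twist": the turn, a rotation vector about the tool's x, y, z in rad, a list of three; "jaw": the opening, from 0 (shut) to 1 (fully open). A call has 1 to 12 rows; each row is the pose to reach, as a shift and turn from the pose commanded when the call began, along the tool's axes at that moment; what a row does not reach only later rows make up. A row lasts 1/12 s, in which the tool goes at most 41.7 mm and 7.16 degrees, less where a joint would pass 70% of its speed; a pose out of reach is approached as far as the arm can. A call with a gripper value outside its range is refused whole. The fingers move at their own pace and stop on an object; "squeeze" is the grip in N (left out, the last holds). Time passes only in rows, so rows that repeat a pose let the fingers close. It gives the time, the measured TCP pose, the force and the opening at its end, in the units of the state.
- env.get_state(): the state, without advancing time (a new reading comes with each control period).
- env.read_camera(name): name is "side" or "top"; returns a dict with "color" (400x640x3 uint8, red, green, blue), "depth" (400x640 float32, m along the optical axis (not along the pixel's ray), 0 where there is no reading), "fx", "fy", "cx", "cy" (pixels), "k1" (the pictures are not rectified: a ray, as slopes to the right and down, at radius r is drawn at 1 + k1 r^2 times it, then the intrinsics apply), "eye" and "attitude" of the camera in the world. Camera axes: x right, y down, z forward; pixel columns grow to the right and rows downward; lengths in m; the calibration is good to about 2 mm. A picture is of the moment at which its call begins.
- env.hand_in(): hands the job in, once; it reports no verdict.
The state is a dict: "clock": time; "joint_pos": joint angles; "qvel": joint speeds; "tau": joint torques, N m; "tcp_pos": TCP position; "orientation": TCP orientation; "wrist_force": force on the tool from outside, world axes, zero at the start; "ft_torque": the same for the moment, N m; "finger_gap": finger opening in m.
Only numpy, scipy, OpenCV 4.12 (cv2) and the standard library are available. Lean on these libraries where they do the work, as an engineer would, in place of code of your own. Each camera call takes 0.05 s, during which the arm holds its last target. There are 200 camera calls.

## Task

Lift the flat keeper plate off the stake and hang it by its eye on the upright post, lying level on the post's round seat, and let go of it. Then take the stake by its square stem and rock it side to side, towards one sliding cheek of the holder and then the other, until it has pushed both stiff cheeks back and comes free; lift it and finish while still holding it upright and still, just clear of the holder and straight above it (a finger's breadth or two). Leave the other tools where they lie.

Things in the scene. Friction and masses are not known exactly. Their poses are not given: they have to be found in the camera images.
- holder: grey holder fixed to the table, base 62 (x) x 104 (y) x 8 mm, origin: centre of its underside, turned up to 0.4 rad. Trough along x (floor 8 mm, walls to 32 mm above origin) holds the stake's foot. Two dark steel cheeks (50 mm along x, 22 mm thick, 33 to 58 mm above origin) close on the stem from +y and -y and overhang the foot: a straight pull jams. Outer stops at y = +-45 to 52 mm, 48 mm high
- jaw_left (a joint): cheek on the holder's +y side; 0 = closed on the stem (inner face 8.4 mm from the middle), grows outward (+y of the holder) to 0.0085 m. No spring: friction of about 8 N, it stays where it is pushed. Clear of the foot from about 0.006 m, reached when the stake is leaned about 0.22 rad towards +y
- jaw_right (a joint): the same cheek on the holder's -y side; grows outward (-y of the holder)
- stake: steel stake, 0.18-0.35 kg, amid the holder, in its yaw: round foot (bar 28 mm in diameter, 36 mm long in x), square stem 16 x 16 mm up to 95 mm. Origin: underside of the foot below the stem, 8 mm above the holder's origin at the start; z along the stem. Leans about the foot's axis (along x, 14 mm above its origin) towards the holder's +y and -y. Keeper off, the stem is free from 50 mm
- stake_grip (a point): point in the middle of the stake's stem, 83 mm above its origin, good to grip across two flat sides
- keeper: flat aluminium plate, 100 (x) x 42 (y) x 6 mm, 0.07 kg, lying on the cheeks 58 mm above the table, the stem through its eye, x axis within 0.35 rad of the holder's. Origin: centre of its underside. Round eye of 26 mm diameter in its middle; upright grip at x = -35 mm, 22 (x) x 12 (y) mm, from 6 to 34 mm above the underside: pinch it across its 12 mm (y)
- keeper_eye (a point): centre of the keeper's eye, at the underside
- keeper_knob (a point): middle of the keeper's upright grip, 24 mm above the underside (10 mm below the grip's top)
- hang_post: grey stand fixed to the table, foot 60 mm in diameter, carrying a round seat of 48 mm diameter whose top is 40 mm above the table; from it a steel post of 12 mm diameter rises to 80 mm, its tip tapered. Origin: centre of its underside, on the post's axis
- post_seat (a point): centre of the seat's top, at the root of the post, 40 mm above the table
- paste_pot: small pot with a red screw lid, 41 mm in diameter, 36 mm high, bystander; origin: underside
- solder_pick: thin pick with a wooden handle, 175 mm long, 11 mm thick, bystander, lying at the near edge; origin: underside
- red_pliers: red-handled pliers, 49 x 144 x 12 mm, bystander behind the holder
- blue_pliers: blue-handled pliers, 49 x 158 x 12 mm, bystander behind the holder to the left
- brass_brush: brass brush with a wooden handle, 14 x 190 x 25 mm, bystander left of the post
There are look-alikes about, which are no part of the job. Leave any orange look-alike of the keeper alone. What is shaped like the hang_post but orange is not meant.

How it is judged:
On the way, in this order (a step that is already met when the one before it is completed fails the run):
1. the keeper plate hangs on the post, released, the stake still in its holder (horizontal distance between keeper_eye and hang_post below 0.01 m and z of keeper_eye in the frame of post_seat between -0.004 and 0.008 m and angle between keeper's own z axis and vertical below 0.2 rad and contact force between the fingers and keeper below 0.1 N and linear speed of keeper below 0.03 m/s and z of stake in the frame of holder below 0.018 m and horizontal distance between stake and holder below 0.012 m), for 0.2 s.
2. the stake, its foot still in the holder, has been leaned over and has pushed one cheek back by more than 4 mm (z of stake in the frame of holder below 0.018 m and horizontal distance between stake and holder below 0.012 m and angle between stake's own z axis and vertical above 0.1 rad and value of joint any of jaw_left, jaw_right above 0.004 m), for 0.05 s.
3. leaned over the other way as well, so that both cheeks are back by more than 4 mm, the foot still in the holder (z of stake in the frame of holder below 0.018 m and horizontal distance between stake and holder below 0.012 m and angle between stake's own z axis and vertical above 0.1 rad and value of joint each of jaw_left, jaw_right above 0.004 m), for 0.05 s.
At the end, for the whole second after the job is handed in: Keeper released, level on the post's seat, eye within 10 mm of the post's axis. Stake held by the fingers alone, still, within 0.25 rad of upright, foot 3 to 60 mm above the cheeks and within 40 mm of the holder's middle, touching neither holder nor keeper (horizontal distance between keeper_eye and hang_post below 0.01 m and z of keeper_eye in the frame of post_seat between -0.004 and 0.008 m and angle between keeper's own z axis and vertical below 0.2 rad and contact force between each of the fingers, stake and keeper below 0.1 N and linear speed of keeper below 0.03 m/s and z of stake in the frame of holder between 0.061 and 0.118 m and horizontal distance between stake and holder below 0.04 m and angle between stake's own z axis and vertical below 0.25 rad and linear speed of stake below 0.02 m/s and contact force between the fingers and stake above 1 N and contact force between stake and holder below 0.1 N); the arm keeps its last pose, push and grip.
It fails at once if a bystanding tool is shifted by more than 30 mm (distance of any of paste_pot, solder_pick, red_pliers, blue_pliers, brass_brush from where it was at the start of the episode above 0.03 m).
It also fails if it takes over 45 s, if anything falls off the work surface, if the arm or the gripper's body presses on something with over 40 N, if the wrist force passes 120 N, or if a joint passes its speed limit or range.

## Working session

There is one attempt and no reset: what is moved stays moved. The work goes in short steps, Python scripts to look and compute and a tool call to move; the robot and the scene stay as the last step left them, time stands still between calls to the robot, and variables do not carry over. Pictures are saved under pics/ and viewed, about 8 in all and at most 12, crops included, and the job is handed in when it is done.

Besides the shell and the picture viewer there is one more tool, called after "Request:" as name([rows], argument=value, ...), one row to a line, values as JSON. servo_tool: Moves the arm, as the interface text tells. Its arguments: {"type":"object","properties":{"targets":{"type":"array","items":{"type":"object","properties":{"xyz":{"type":"array","items":{"type":"number"}},"twist":{"type":"array","items":{"type":"number"}},"jaw":{"type":"number"}}}},"squeeze":{"type":"number"}},"required":["targets"]}

```bash
mkdir -p pics; ls; cat > h.py <<'E'
import numpy as np, cv2
from scipy.spatial.transform import Rotation as R
from workcell import env
def rot(q): return R.from_quat([q[1],q[2],q[3],q[0]])
def pts(c,uv,z=None):
    """pixels -> world: by depth (z None) or onto the plane at height z"""
    uv=np.atleast_2d(np.array(uv,float))
    d=np.c_[(uv[:,0]-c['cx'])/c['fx'],(uv[:,1]-c['cy'])/c['fy']]
    s=d.copy()
    for _ in range(8): s=d/(1+c['k1']*(s**2).sum(1,keepdims=True))
    r=np.c_[s,np.ones(len(s))]
    A=np.array(c['attitude']); A=rot(A).as_matrix() if A.shape==(4,) else A
    e=np.array(c['eye'])
    if z is None:
        ui=uv.round().astype(int); return e+(r*c['depth'][ui[:,1],ui[:,0]][:,None])@A.T
    w=r@A.T; return e+w*((z-e[2])/w[:,2])[:,None]
def save(n,im): cv2.imwrite('pics/'+n+'.png',im[:,:,::-1])
E
python3 - <<'E'
from h import *
for n in('top','side'):
    c=env.read_camera(n); save(n+'0',c['color']); np.savez(n+'0.npz',**c)
    print(n,c['fx'],c['cx'],c['cy'],c['k1'],c['eye'],c['attitude'])
print(env.get_state())
E
```

```text
pics
top 477.7466046242723 312.9527034324468 197.00685487504595 -0.14761541564935762 [ 0.28734142 -0.08036645  1.39386112] [-0.0741851   0.71517108 -0.69087303  0.07563966]
side 457.0719136540392 320.87576066594744 194.63444853431216 0.018928081552559213 [ 0.06617104 -0.96308693  0.5401999 ] [-0.5263442   0.81331998 -0.21451342  0.12432372]
{'clock': 0.1, 'joint_pos': array([-1.42161705e+00,  3.13944785e-01,  4.50798873e-02,  1.30362650e+00,
       -3.61237241e-06,  1.43118905e+00]), 'qvel': array([-0.0006648 , -0.0013887 ,  0.00174478, -0.00160426,  0.00054864,
       -0.00078211]), 'tau': array([ 1.77989790e-03, -4.81728208e+01,  2.99243385e+01,  1.27857656e-02,
       -2.14228648e-04,  1.17518923e-06]), 'tcp_pos': array([ 0.16365945, -0.55066171,  0.19498183]), 'orientation': array([-5.95138320e-04,  8.01494951e-01, -5.98000941e-01, -6.03429071e-04]), 'wrist_force': array([ 0.52577371,  0.18965564, -0.65400027]), 'ft_torque': array([ 0.00461541,  0.00881845, -0.00388767]), 'finger_gap': 0.0851906670001092}
```

View pics/top0.png

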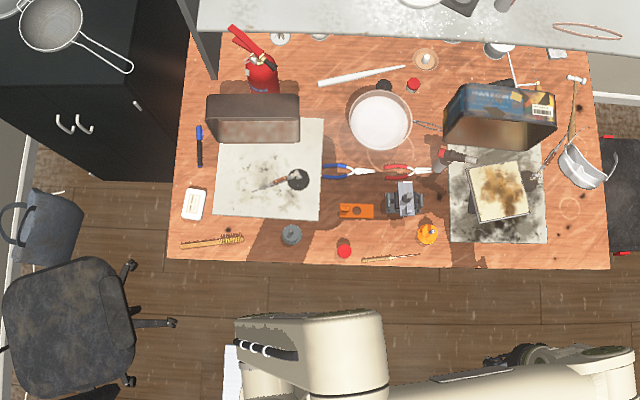

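View pics/side0.png

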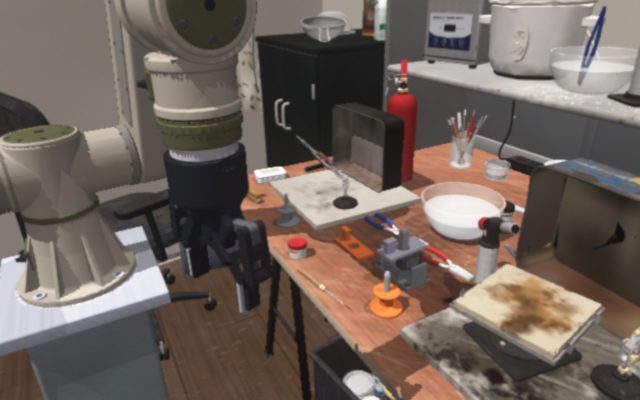

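The top view shows two keeper candidates: the grey one on the holder at (404,198), and an orange look-alike lying at (356,211). It also shows two post candidates: the grey one at (291,235), and an orange one at (428,232). I choose the grey ones and check them in a close crop.

```bash
python3 - <<'E'
from h import *
t=dict(np.load('top0.npz')); s=dict(np.load('side0.npz'))
a=cv2.resize(t['color'][172:252,272:442],None,fx=4.7,fy=4.7,interpolation=cv2.INTER_CUBIC)
b=cv2.resize(s['color'][180:320,265:435],None,fx=2.6,fy=2.6,interpolation=cv2.INTER_CUBIC)
b=b[:,:]; 
im=np.zeros((600,800,3),np.uint8); im[:a.shape[0],:a.shape[1]]=a
h=600-a.shape[0]; b=cv2.resize(s['color'][215:305,270:435],None,fx=h/90,fy=h/90,interpolation=cv2.INTER_CUBIC); im[a.shape[0]:a.shape[0]+h,:b.shape[1]]=b
save('crop',im)
# heights in top view
yy,xx=np.mgrid[180:220,382:428]; P=pts(t,np.c_[xx.ravel(),yy.ravel()]).reshape(40,46,3)
np.set_printoptions(linewidth=250)
print((P[::1,:,2]*1000).round().astype(int))
yy,xx=np.mgrid[222:250,278:306]; P=pts(t,np.c_[xx.ravel(),yy.ravel()]).reshape(28,28,3)
print((P[:,:,2]*1000).round().astype(int))
E
```

```text
[[-2  2  5 ... -1  7  4]
 [-1 -2 -1 ...  1  1 -4]
 [-5  4  1 ... -1  2  5]
 ...
 [ 3 -6 -2 ...  1 -3  3]
 [-5 -2  1 ...  1  6  1]
 [-3  0  0 ...  4 -1 -4]]
[[  -2    5    0    2   -1    1    1   -3    1    1    0   -1   -3    0   -1    4   -3   -4   -3    4   -3    0   -1   -6   -1    1    1   -1]
 [  -4   -5   -2   -1    0    1    1    0    0    4    1    3    4    3   -4   -4   -1    2    2    0    0    4   -2    4    0   -1    4    1]
 [   2    1   -3   -2   -1    0   -5    0    3   -5   -2    3   37   34   37    5   -2   -2   -3    1    4   -3   -1    0    2    3    0   -2]
 [  -4   -1    2   -1    2   -1    3   -1    4   40   37   36   35   39   39   36   33    6    4   -6    0    1    5   -1   -5   -1    0   -7]
 [  12   -1   -2   -1   -2    2   -3   43   41   40   42   46   42   42   39   45   37   37   40    9   -1   -3    1    3   -1   -3    2   -4]
 [  -1    4   -3    4   -2    0    5   46   39   43   36   38   41   40   41   41   39   41   35   41   10   -4    3    5    2    2    0    0]
 [  -2    1    0    1    5   11   41   45   40   45   40   39   36   34   42   44   42
[... 2360 characters left out ...]
0   -1    3    0    3   -2   -1    3    2    2    2   -2    0    4   -1   -3    0   -1    5    4   -3   -3    1    0    5   -5]
 [   1    6    2   -2   -1   -3   -2    0    0   -5    0    6    5   -2    2   -6   -1   -1    4   -4   -3   -5   -1    5   -1    3    2   -2]
 [  -3   -2 1394    2   -3    4    1   -1    2    0   -4    0    0    3    1    3   -5   -3    1    1   -2   -1    1   -4    4   -1    3   -3]
 [  -3   -2   -1    5   -2    0    0   -4   -3    2   -1   -2    0   -3    2   -3    2   -2    1   -6   -2   -1    0   -2    3    0    1   -2]
 [   1    0   -2    2   -2   -1    3   -2   -1    2   -3   -3    2   -3    0   -6    0    2   -4   -3    2   -2    1   -4   -2    1   -4   -6]]
```

View pics/crop.png

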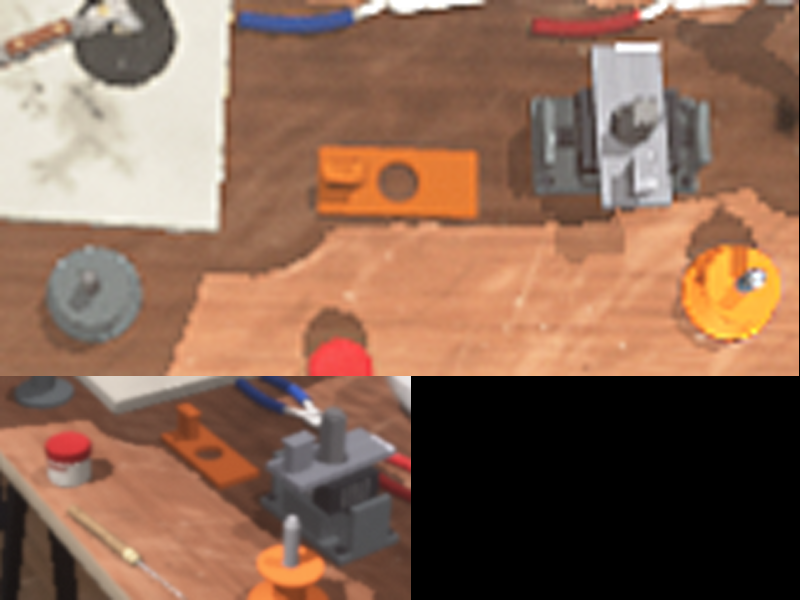

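The crop confirms the choice. The grey keeper sits on the holder with the stem at crop (635,118) and its knob on the robot's side at (648,183). The grey post is at crop (95,290). Next I measure them from the depth classes.

```bash
python3 - <<'E'
from h import *
t=dict(np.load('top0.npz')); np.set_printoptions(precision=4,suppress=True,linewidth=160)
def cloud(u0,u1,v0,v1):
    yy,xx=np.mgrid[v0:v1,u0:u1]; uv=np.c_[xx.ravel(),yy.ravel()]; return uv,pts(t,uv)
def f(uv,P,lo,hi,z,n):
    m=(P[:,2]>lo)&(P[:,2]<hi); im=np.zeros((400,640),np.uint8); im[uv[m][:,1],uv[m][:,0]]=255
    cnt=max(cv2.findContours(im,cv2.RETR_EXTERNAL,cv2.CHAIN_APPROX_NONE)[0],key=cv2.contourArea)
    k,l=cv2.connectedComponents(im); l0=l[cnt[0,0,1],cnt[0,0,0]]; vv,uu=np.nonzero(l==l0)
    W=pts(t,np.c_[uu,vv],z)[:,:2]
    r=cv2.minAreaRect((W*1000).astype(np.float32)); print(n,len(W),'mean',W.mean(0),'zmed',np.median(P[m][:,2]),'rect',r)
    return W
uv,P=cloud(275,310,220,246); f(uv,P,.03,.055,.04,'seat');f(uv,P,.07,.1,.08,'tip')
uv,P=cloud(380,430,178,222)
f(uv,P,.054,.074,.064,'plate'); f(uv,P,.082,.12,.098,'stem/knob'); f(uv,P,.05,.12,.064,'plate+')
f(uv,P,.003,.014,.008,'base'); f(uv,P,.003,.12,.008,'all')
Z=(P[:,2].reshape(44,50)*1000).round().astype(int)
for i,r in enumerate(Z[2:42]): print(178+2+i,' '.join('%3d'%v for v in r[2:]))
E
```

```text
seat 199 mean [ 0.4739 -0.0178] zmed 0.03993494650168783 rect ((474.76141357421875, -17.502267837524414), (46.133785247802734, 42.91395950317383), 2.2853870391845703)
tip 15 mean [ 0.4734 -0.0182] zmed 0.07802585631511172 rect ((473.31402587890625, -17.823999404907227), (8.397339820861816, 11.119343757629395), 2.0512712001800537)
plate 513 mean [ 0.5811 -0.3426] zmed 0.06288297778583818 rect ((579.326416015625, -343.45294189453125), (61.0138053894043, 97.93535614013672), 89.88683319091797)
stem/knob 50 mean [ 0.5449 -0.3452] zmed 0.09298042672087936 rect ((544.7560424804688, -344.8856201171875), (14.098006248474121, 23.006410598754883), 89.6461410522461)
plate+ 623 mean [ 0.5786 -0.3436] zmed 0.06349347672917838 rect ((579.326416015625, -343.4527282714844), (61.01279067993164, 97.93701934814453), 89.8838882446289)
base 96 mean [ 0.5594 -0.3073] zmed 0.0057995367682790455 rect ((565.26318359375, -309.64080810546875), (44.87917709350586, 45.853004455566406), 8.289557456970215)
all 1011 mean [ 0.5862 -0.3497] zmed 0.0556736874126349 rect ((590.6326904296875, -354.8648681640625), (106.56
[... 7199 characters left out ...]
  3  -2   3  -3  -1   4  -1  -2  -3   1   2   0   2  -2  -3   8  -4   0   2  -1  -1   8   2   2   4   6  -6  -5
217   3  -6  -2  -1   0  -3   0  -1  -4  -2   5  -3  -4   3  -5  -2  -2   0  -2   9  -1   2  -4   3  -3  -2  -3  -4   1   0  -1  -7   1  -4   1   2  -2   1  -6  -2  -1  -3  -5   1  -3   3   4  -3
218  -5  -2   1   4   4  -4   2   0   3  -4  -1   0   1  -2   2   2  -2   2  -3   0  -2   1  -2   4  -1  10 1394   2  -6   4   3  -1  -1   3  -6  -1   0  -2   2  -1   1   2   1   1   6   1  -3   4
219  -3   0   0   4  -1   4  -2   2  -3  -2   0   1   0  -1   4   1  -6  -3  -2  -3   0  -1  -1   2  -4   0   2  -3  -3   0   6   2   0  -4  -2  -2   1  -1   5   0   3   5   0   4  -1  -4   2  -2
```

```bash
python3 - <<'E'
from h import *
t=dict(np.load('top0.npz')); np.set_printoptions(precision=4,suppress=True,linewidth=160)
def reg(u0,u1,v0,v1,lo,hi,z):
    yy,xx=np.mgrid[v0:v1+1,u0:u1+1]; uv=np.c_[xx.ravel(),yy.ravel()]; P=pts(t,uv); m=(P[:,2]>lo)&(P[:,2]<hi)
    return pts(t,uv[m],z)[:,:2]*1000
a=reg(394,418,181,189,.053,.075,.064); b=reg(394,418,209,216,.053,.11,.064)
r=cv2.minAreaRect(np.r_[a,b].astype(np.float32)); print('plate',r)
print('ends mean',a.mean(0),b.mean(0))
k=reg(402,414,203,213,.084,.11,.092); print('knob',len(k),k.mean(0),cv2.minAreaRect(k.astype(np.float32)), cv2.fitEllipse(cv2.convexHull(k.astype(np.float32)))[2])
s=reg(404,414,192,199,.097,.115,.103); print('stem',len(s),s.mean(0),cv2.minAreaRect(s.astype(np.float32)))
l=reg(384,390,192,209,.038,.06,.048); q=reg(418,425,192,210,.036,.06,.048)
for n,w in(('L',l),('R',q)): print(n,w.mean(0),cv2.minAreaRect(w.astype(np.float32)))
d=l.mean(0)-q.mean(0); print('mid',(l.mean(0)+q.mean(0))/2,'dist',np.hypot(*d),'yaw of y axis',np.arctan2(-d[0],d[1]))
cl=np.r_[reg(394,397,191,207,.05,.07,.058),reg(411,418,191,206,.05,.0625,.058)]; print('cheeks',cv2.minAreaRect(cl.astype(np.float32)))
bb=reg(383,425,190,215,.003,.06,.02); print('base',cv2.minAreaRect(bb.astype(np.float32)))
E
```

```text
plate ((579.2188110351562, -343.7762451171875), (97.93125915527344, 43.79755401611328), 3.7595486640930176)
ends mean [ 617.1757 -341.8069] [ 539.8115 -347.2012]
knob 48 [ 546.309  -346.6912] ((545.947998046875, -346.1104431152344), (14.163304328918457, 23.11285972595215), 89.64653778076172) 97.4405517578125
stem 30 [ 577.7956 -344.1208] ((577.8004760742188, -344.1295166015625), (11.40575885772705, 14.609877586364746), 2.0074007511138916)
L [ 576.6865 -295.2392] ((576.254638671875, -295.3181457519531), (35.6619873046875, 5.843117713928223), 0.05358045920729637)
R [ 578.3651 -392.6542] ((579.2675170898438, -390.3998718261719), (35.56505584716797, 14.281694412231445), 7.285120964050293)
mid [ 577.5258 -343.9467] dist 97.42944703818077 yaw of y axis 0.017229545665074425
cheeks ((578.8782348632812, -344.4706726074219), (46.998558044433594, 62.77534484863281), 2.0625767707824707)
base ((575.1836547851562, -347.932861328125), (75.55631256103516, 125.97052764892578), 0.1745428442955017)
```

```bash
cat >> h.py <<'E'
def goto(xyz,ang,tiltx=0.,yaw=0.):
    """shift/twist in tool axes to bring measured TCP to xyz, tool down, tool x at world angle ang, then leaned by tiltx about world axis at 'yaw'"""
    s=env.get_state(); M=rot(s['orientation']); p=np.array(s['tcp_pos'])
    T=R.from_rotvec(tiltx*np.array([np.cos(yaw),np.sin(yaw),0]))*R.from_matrix(np.array([[np.cos(ang),np.sin(ang),0],[np.sin(ang),-np.cos(ang),0],[0,0,-1]]))
    print('shift',(M.inv().apply(np.array(xyz)-p)).round(4),'twist',(M.inv()*T).as_rotvec().round(4))
def st():
    s=env.get_state(); M=rot(s['orientation']).as_matrix()
    print('t',round(s['clock'],2),'p',np.round(s['tcp_pos'],4),'ang',round(np.arctan2(M[1,0],M[0,0]),4),'z',M[:,2].round(3),'F',np.round(s['wrist_force'],1),'gap',round(s['finger_gap'],4),'q',np.round(s['joint_pos'],2))
E
python3 -c "
from h import *
goto([.545,-.3464,.135],-1.504); st()"
```

```text
shift [-0.0871 -0.4237  0.0602] twist [-0.      0.0017  0.222 ]
t 0.1 p [ 0.1637 -0.5507  0.195 ] ang -1.282 z [-0.     0.002 -1.   ] F [ 0.5  0.2 -0.7] gap 0.0852 q [-1.42  0.31  0.05  1.3  -0.    1.43]
```

Request:
servo_tool([
  {"xyz": [-0.004,-0.02,0.003],"twist": [0,0,0.02],"jaw": 0.5},
  {"xyz": [-0.011,-0.055,0.008],"twist": [0,0,0.04],"jaw": 0.5},
  {"xyz": [-0.019,-0.092,0.013],"twist": [0,0,0.06],"jaw": 0.5},
  {"xyz": [-0.027,-0.13,0.018],"twist": [0,0,0.08],"jaw": 0.5},
  {"xyz": [-0.035,-0.17,0.024],"twist": [0,0,0.1],"jaw": 0.5},
  {"xyz": [-0.043,-0.21,0.03],"twist": [0,0,0.12],"jaw": 0.5},
  {"xyz": [-0.051,-0.25,0.036],"twist": [0,0,0.14],"jaw": 0.5},
  {"xyz": [-0.059,-0.29,0.041],"twist": [0,0,0.16],"jaw": 0.5},
  {"xyz": [-0.067,-0.328,0.047],"twist": [0,0,0.18],"jaw": 0.5},
  {"xyz": [-0.075,-0.364,0.052],"twist": [0,0,0.2],"jaw": 0.5},
  {"xyz": [-0.082,-0.397,0.057],"twist": [0,0,0.215],"jaw": 0.5},
  {"xyz": [-0.087,-0.4237,0.06],"twist": [0,0,0.222],"jaw": 0.5},
])

```text
clock: 1.1
tcp_pos: [0.5468, -0.3448, 0.1345]
orientation: [-0.0, 0.731, -0.683, -0.001]
wrist_force: [0.1, -0.7, -0.2]
finger_gap: 0.0425
```

Request:
servo_tool([
  {"xyz": [0,0,0],"jaw": 0.5},
  {"xyz": [0,0,0],"jaw": 0.5},
  {"xyz": [0,0,0],"jaw": 0.5},
])

```text
schema error: expected keys xyz, twist, jaw
```

```bash
python3 - <<'E'
from h import *
st(); goto([.545,-.3464,.068],-1.504)
c=env.read_camera('side'); save('s1',cv2.resize(c['color'][130:330,240:540],None,fx=2.6,fy=2.6,interpolation=cv2.INTER_CUBIC))
E
```

```text
t 1.1 p [ 0.5468 -0.3448  0.1345] ang -1.5029 z [-0.001  0.001 -1.   ] F [ 0.1 -0.7 -0.2] gap 0.0425 q [-0.69  0.48  0.14  1.23  0.    2.39]
shift [0.0015 0.0019 0.0665] twist [0.001  0.0014 0.0011]
```

View pics/s1.png

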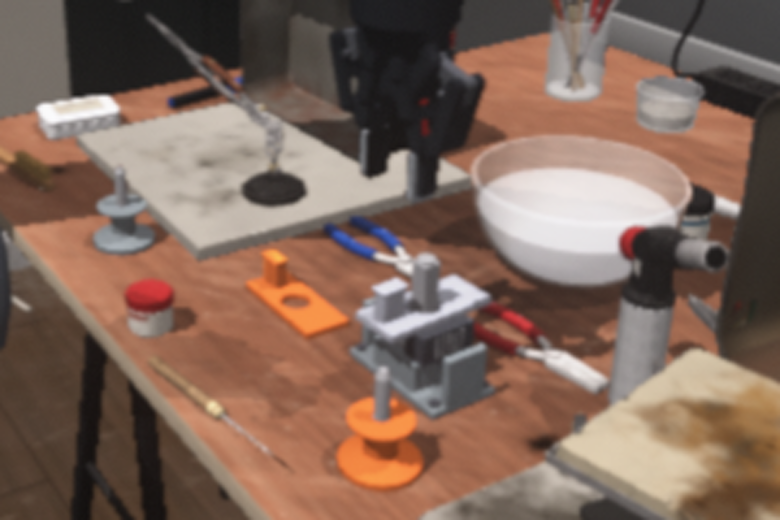

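The side crop shows the gripper above and apparently behind the knob: fingertips at crop (395,190), knob at (388,295). I check this with depth and the top view before descending.

```bash
python3 - <<'E'
from h import *
np.set_printoptions(precision=4,suppress=True)
c=env.read_camera('side')
for u,v in [(401,203),(401,200),(384,195),(389,247),(404,231),(389,242)]: print((u,v),pts(c,[[u,v]]))
np.savez('s1.npz',**c); st()
uv=np.argwhere(np.ones((75,60)))[:,::-1]+[365,135]; P=pts(c,uv); m=(P[:,2]>.11)&(P[:,2]<.2)&(P[:,0]>.4)&(P[:,0]<.7)
print(m.sum(),P[m].min(0),P[m].max(0))
E
```

```text
(401, 203) [[ 0.5439 -0.3741  0.1798]]
(401, 200) [[ 0.5456 -0.3716  0.1844]]
(384, 195) [[ 0.5444 -0.3217  0.1752]]
(389, 247) [[ 0.5375 -0.353   0.0786]]
(404, 231) [[ 0.5733 -0.3515  0.1029]]
(389, 242) [[ 0.5359 -0.3543  0.0909]]
t 1.2 p [ 0.548  -0.3441  0.134 ] ang -1.4989 z [-0.001  0.002 -1.   ] F [-0.1 -0.8 -0.4] gap 0.0426 q [-0.69  0.48  0.14  1.23  0.    2.38]
322 [ 0.5346 -0.3802  0.1702] [ 0.5586 -0.3064  0.1999]
```

```bash
python3 - <<'E'
from h import *
np.set_printoptions(precision=4,suppress=True)
def tips(c,u0,u1,v0,v1,b):
    uv=np.argwhere(np.ones((v1-v0,u1-u0)))[:,::-1]+[u0,v0]; P=pts(c,uv)
    m=(abs(P[:,0]-b[0])<.04)&(abs(P[:,1]-b[1])<.07)&(P[:,2]>.11)&(P[:,2]<.3)
    Q=P[m]; U=uv[m]; o=np.argsort(Q[:,2])[:8]; print(m.sum()); print(np.c_[U[o],Q[o]])
tips(dict(np.load('side0.npz')),180,275,190,320,(.164,-.551))
tips(dict(np.load('s1.npz')),360,440,130,225,(.547,-.345))
t=env.read_camera('top'); uv=np.argwhere(np.ones((60,70)))[:,::-1]+[370,170]; P=pts(t,uv)
m=(P[:,2]>.02); print(P[m].max(0)); st()
E
```

```text
1832
[[248.     312.       0.174   -0.5976   0.2415]
 [253.     309.       0.1798  -0.5965   0.2421]
 [255.     308.       0.1821  -0.5961   0.2422]
 [247.     312.       0.1728  -0.5981   0.2423]
 [201.     275.       0.1501  -0.5094   0.2425]
 [246.     313.       0.1712  -0.5995   0.2427]
 [203.     274.       0.1525  -0.509    0.2428]
 [251.     310.       0.1772  -0.5978   0.2428]]
2496
[[384.     197.       0.5455  -0.3204   0.1702]
 [402.     206.       0.55    -0.3699   0.1705]
 [383.     197.       0.5434  -0.3201   0.1706]
 [404.     205.       0.5555  -0.3686   0.1706]
 [405.     205.       0.557   -0.3697   0.1707]
 [386.     196.       0.5507  -0.3196   0.1708]
 [382.     197.       0.541   -0.3201   0.1712]
 [401.     206.       0.5476  -0.37     0.1712]]
[ 0.6283 -0.0804  1.3939]
t 1.25 p [ 0.5462 -0.3453  0.1344] ang -1.5003 z [-0.002  0.001 -1.   ] F [ 0.6 -0.2 -0.4] gap 0.0425 q [-0.69  0.48  0.14  1.23 -0.    2.38]
```

The fingertips measure about 34 mm higher than the reported TCP implies, after allowing for the jaw swing, and they do so at both poses. I go down part way and measure again.

Request:
servo_tool([
  {"xyz": [0,0.001,0.02],"twist": [0,0,0],"jaw": 0.4},
  {"xyz": [0.001,0.002,0.045],"twist": [0,0,0],"jaw": 0.4},
  {"xyz": [0.001,0.002,0.06],"twist": [0,0,0],"jaw": 0.4},
  {"xyz": [0.001,0.002,0.06],"twist": [0,0,0],"jaw": 0.4},
])

```text
clock: 1.58
tcp_pos: [0.5397, -0.3472, 0.0719]
orientation: [0.0, 0.73, -0.684, -0.004]
wrist_force: [-1.3, 0.0, -0.7]
finger_gap: 0.0342
```

```bash
cat >> h.py <<'E'
def tips(c,lo=.08,n=8):
    """lowest finger points (black or grey above lo) near the TCP in a camera view"""
    p=env.get_state()['tcp_pos']; uv=np.argwhere(np.ones((400,640)))[:,::-1]; P=pts(c,uv)
    m=(abs(P[:,0]-p[0])<.03)&(abs(P[:,1]-p[1])<.06)&(P[:,2]>lo)&(P[:,2]<.3)
    Q=P[m]; o=np.argsort(Q[:,2])[:n]; print(np.c_[uv[m][o],Q[o]].round(4))
E
python3 - <<'E'
from h import *
np.set_printoptions(precision=4,suppress=True)
st(); c=env.read_camera('side'); tips(c,.1,6)
save('s2',cv2.resize(c['color'][180:290,320:470],None,fx=4.5,fy=4.5,interpolation=cv2.INTER_CUBIC))
E
```

```text
t 1.58 p [ 0.5397 -0.3472  0.0719] ang -1.5055 z [-0.006  0.004 -1.   ] F [-1.3  0.  -0.7] gap 0.0342 q [-0.7   0.51  0.03  1.1  -0.    2.38]
[[399.     236.       0.5481  -0.3682   0.1073]
 [385.     228.       0.5438  -0.3296   0.1076]
 [397.     237.       0.5423  -0.3697   0.1076]
 [400.     236.       0.5493  -0.3698   0.1077]
 [386.     227.       0.5476  -0.3277   0.1078]
 [398.     237.       0.5431  -0.3716   0.1083]]
```

View pics/s2.png

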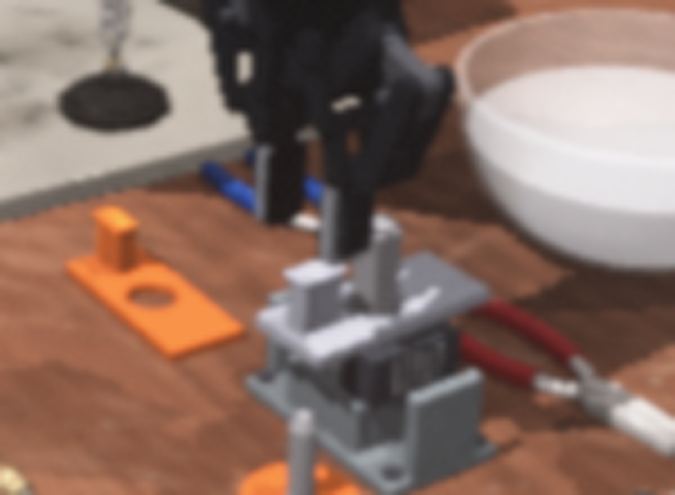

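The picture agrees: the fingertips at crop (345,258) are still above the knob top at (315,275), with tip z about 0.107 against a reported TCP of 0.072. I'll work from the observed tips, so I go down another 31 mm.

Request:
servo_tool([
  {"xyz": [0,0,0],"twist": [0,0,0],"jaw": 0.4},
  {"xyz": [0,0,0.01],"twist": [0,0,0],"jaw": 0.4},
  {"xyz": [0,0,0.022],"twist": [0,0,0],"jaw": 0.4},
  {"xyz": [0,0,0.031],"twist": [0,0,0],"jaw": 0.4},
  {"xyz": [0,0,0.031],"twist": [0,0,0],"jaw": 0.4},
  {"xyz": [0,0,0.031],"twist": [0,0,0],"jaw": 0.4},
])

```text
clock: 2.13
tcp_pos: [0.5429, -0.3482, 0.0446]
orientation: [0.0, 0.73, -0.683, -0.0]
wrist_force: [-0.3, -0.4, 0.3]
finger_gap: 0.0341
```

```bash
python3 - <<'E'
from h import *
st(); c=env.read_camera('side'); 
save('s3',cv2.resize(c['color'][190:290,340:460],None,fx=5,fy=5,interpolation=cv2.INTER_CUBIC))
E
```

```text
t 2.13 p [ 0.5429 -0.3482  0.0446] ang -1.5041 z [-0.001  0.    -1.   ] F [-0.3 -0.4  0.3] gap 0.0341 q [-0.69  0.52 -0.01  1.04 -0.    2.38]
```

View pics/s3.png

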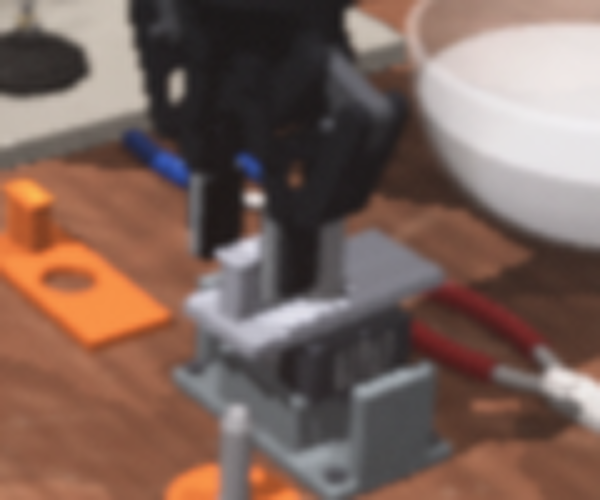

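The picture shows the knob at crop (245,285) between the two fingers, with the tips near the plate top and in line with the knob. I go down 5 mm more and close.

Request:
servo_tool([
  {"xyz": [0,0,0.005],"twist": [0,0,0],"jaw": 0.4},
  {"xyz": [0,0,0.005],"twist": [0,0,0],"jaw": 0.25},
  {"xyz": [0,0,0.005],"twist": [0,0,0],"jaw": 0.1},
  {"xyz": [0,0,0.005],"twist": [0,0,0],"jaw": 0.0},
  {"xyz": [0,0,0.005],"twist": [0,0,0],"jaw": 0.0},
  {"xyz": [0,0,0.005],"twist": [0,0,0],"jaw": 0.0},
  {"xyz": [0,0,0.005],"twist": [0,0,0],"jaw": 0.0},
], squeeze=40)

```text
clock: 2.77
tcp_pos: [0.5433, -0.3484, 0.04]
orientation: [0.0, 0.73, -0.683, 0.0]
wrist_force: [0.6, 0.4, 0.7]
finger_gap: 0.0111
```

```bash
python3 - <<'E'
from h import *
st(); c=env.read_camera('side'); tips(c,.0705,6)
E
```

```text
t 2.77 p [ 0.5433 -0.3484  0.04  ] ang -1.504 z [ 0. -0. -1.] F [0.6 0.4 0.7] gap 0.0111 q [-0.69  0.53 -0.02  1.03 -0.    2.38]
[[ 3.880e+02  2.520e+02  5.328e-01 -3.566e-01  7.080e-02]
 [ 4.020e+02  2.460e+02  5.692e-01 -3.531e-01  7.120e-02]
 [ 3.860e+02  2.510e+02  5.312e-01 -3.523e-01  7.120e-02]
 [ 4.000e+02  2.440e+02  5.701e-01 -3.455e-01  7.160e-02]
 [ 3.890e+02  2.510e+02  5.358e-01 -3.558e-01  7.170e-02]
 [ 3.840e+02  2.490e+02  5.316e-01 -3.451e-01  7.190e-02]]
```

The gap of 11 mm means the knob is held. I lift it straight up.

Request:
servo_tool([
  {"xyz": [0,0,-0.006],"twist": [0,0,0],"jaw": 0},
  {"xyz": [0,0,-0.018],"twist": [0,0,0],"jaw": 0},
  {"xyz": [0,0,-0.034],"twist": [0,0,0],"jaw": 0},
  {"xyz": [0,0,-0.052],"twist": [0,0,0],"jaw": 0},
  {"xyz": [0,0,-0.068],"twist": [0,0,0],"jaw": 0},
  {"xyz": [0,0,-0.08],"twist": [0,0,0],"jaw": 0},
  {"xyz": [0,0,-0.085],"twist": [0,0,0],"jaw": 0},
  {"xyz": [0,0,-0.085],"twist": [0,0,0],"jaw": 0},
])

```text
clock: 3.48
tcp_pos: [0.544, -0.349, 0.1266]
orientation: [-0.0, 0.73, -0.683, 0.002]
wrist_force: [0.1, -0.5, -0.7]
finger_gap: 0.0109
```

```bash
python3 - <<'E'
from h import *
np.set_printoptions(precision=4,suppress=True)
st(); c=env.read_camera('side')
save('s4',cv2.resize(c['color'][160:290,320:480],None,fx=4.5,fy=4.5,interpolation=cv2.INTER_CUBIC)); np.savez('s4.npz',**c)
t=env.read_camera('top'); np.savez('t4.npz',**t)
uv=np.argwhere(np.ones((60,70)))[:,::-1]+[370,170]; P=pts(t,uv); m=(P[:,2]>.115)&(P[:,2]<.17)
print(m.sum(),P[m].mean(0),np.median(P[m][:,2]),cv2.minAreaRect((P[m][:,:2]*1000).astype(np.float32)))
E
```

```text
t 3.48 p [ 0.544  -0.349   0.1266] ang -1.504 z [ 0.002 -0.002 -1.   ] F [ 0.1 -0.5 -0.7] gap 0.0109 q [-0.69  0.47  0.12  1.21 -0.    2.38]
51 [ 0.6213 -0.3318  0.1489] 0.1488055146516314 ((623.5557250976562, -331.07269287109375), (17.099777221679688, 34.66124725341797), 38.95140075683594)
```

View pics/s4.png

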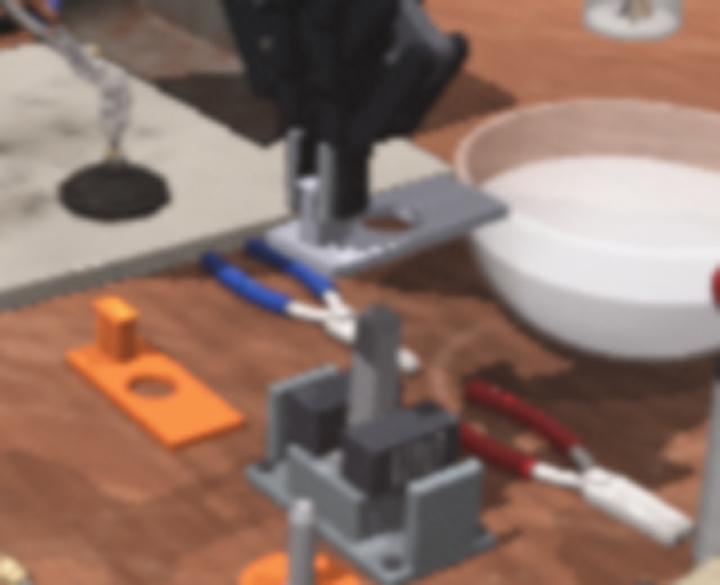

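The picture shows the keeper held level, clear of the stem, with its eye at crop (390,222). The stem and cheeks are untouched. Next I carry it above the grey post.

```bash
python3 -c "
from h import *
goto([.4422,-.0339,.1266],-1.104)"
```

```text
shift [-0.3203  0.0796 -0.0021] twist [ 3.e-04  3.e-04 -4.e-01]
```

Request:
servo_tool([
  {"xyz": [-0.012,0.003,0],"twist": [0,0,-0.015],"jaw": 0},
  {"xyz": [-0.035,0.009,0],"twist": [0,0,-0.044],"jaw": 0},
  {"xyz": [-0.065,0.016,0],"twist": [0,0,-0.08],"jaw": 0},
  {"xyz": [-0.1,0.025,-0.001],"twist": [0,0,-0.125],"jaw": 0},
  {"xyz": [-0.135,0.034,-0.001],"twist": [0,0,-0.17],"jaw": 0},
  {"xyz": [-0.17,0.042,-0.001],"twist": [0,0,-0.212],"jaw": 0},
  {"xyz": [-0.205,0.051,-0.001],"twist": [0,0,-0.256],"jaw": 0},
  {"xyz": [-0.24,0.06,-0.002],"twist": [0,0,-0.3],"jaw": 0},
  {"xyz": [-0.272,0.068,-0.002],"twist": [0,0,-0.34],"jaw": 0},
  {"xyz": [-0.298,0.074,-0.002],"twist": [0,0,-0.372],"jaw": 0},
  {"xyz": [-0.313,0.078,-0.002],"twist": [0,0,-0.39],"jaw": 0},
  {"xyz": [-0.3203,0.0796,-0.002],"twist": [0,0,-0.4],"jaw": 0},
])

```text
clock: 4.58
tcp_pos: [0.4403, -0.0318, 0.1258]
orientation: [0.0, 0.852, -0.523, -0.001]
wrist_force: [0.4, -0.2, -1.0]
finger_gap: 0.0106
```

Request:
servo_tool([
  {"xyz": [0,0,0],"twist": [0,0,0],"jaw": 0},
  {"xyz": [0,0,0],"twist": [0,0,0],"jaw": 0},
  {"xyz": [0,0,0],"twist": [0,0,0],"jaw": 0},
])

```text
clock: 4.83
tcp_pos: [0.4429, -0.0349, 0.1265]
orientation: [0.0, 0.851, -0.525, 0.0]
wrist_force: [0.0, -0.6, -0.3]
finger_gap: 0.0108
```

```bash
python3 - <<'E'
from h import *
np.set_printoptions(precision=4,suppress=True)
st(); c=env.read_camera('side'); np.savez('s5.npz',**c)
a=cv2.resize(c['color'][130:240,230:390],None,fx=5,fy=5,interpolation=cv2.INTER_CUBIC); save('s5',a)
goto([.4422,-.0339,.1266],-1.104)
uv=np.argwhere(np.ones((130,180)))[:,::-1]+[220,130]; P=pts(c,uv)
b=np.array([.4742,-.0178]); m=(np.hypot(P[:,0]-b[0],P[:,1]-b[1])<.08)&(P[:,2]>.135)&(P[:,2]<.165)
print(m.sum(),cv2.minAreaRect((P[m][:,:2]*1000).astype(np.float32)),np.median(P[m][:,2]))
m=(np.hypot(P[:,0]-b[0],P[:,1]-b[1])<.02)&(P[:,2]>.05)&(P[:,2]<.085); print('post front',P[m].mean(0),m.sum())
E
```

```text
t 4.83 p [ 0.4429 -0.0349  0.1265] ang -1.1052 z [ 0. -0. -1.] F [ 0.  -0.6 -0.3] gap 0.0108 q [-0.26  0.1  -0.4   1.07 -0.    2.42]
shift [-0.0013  0.0002 -0.    ] twist [ 0.0001 -0.0004 -0.0016]
328 ((473.0135192871094, -19.07439422607422), (104.12462615966797, 45.64183807373047), 27.049530029296875) 0.1496529755506934
post front [ 0.4694 -0.0228  0.0648] 53
```

View pics/s5.png

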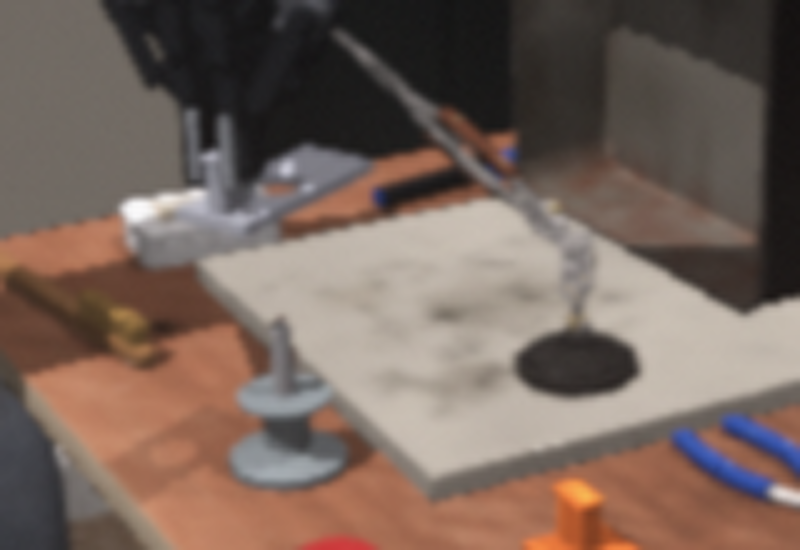

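Side view: the eye is at about (0.473,-0.019) and the post axis at about (0.472,-0.018), and the plate is level. The eye is above the post, so I lower it and check before letting go.

Request:
servo_tool([
  {"xyz": [-0.001,0,0.01],"twist": [0,0,0],"jaw": 0},
  {"xyz": [-0.001,0,0.03],"twist": [0,0,0],"jaw": 0},
  {"xyz": [-0.001,0,0.05],"twist": [0,0,0],"jaw": 0},
  {"xyz": [-0.001,0,0.07],"twist": [0,0,0],"jaw": 0},
  {"xyz": [-0.001,0,0.086],"twist": [0,0,0],"jaw": 0},
  {"xyz": [-0.001,0,0.096],"twist": [0,0,0],"jaw": 0},
  {"xyz": [-0.001,0,0.102],"twist": [0,0,0],"jaw": 0},
  {"xyz": [-0.001,0,0.102],"twist": [0,0,0],"jaw": 0},
])

```text
clock: 5.55
tcp_pos: [0.4412, -0.0337, 0.0235]
orientation: [0.0, 0.851, -0.525, -0.001]
wrist_force: [-0.2, -0.6, -0.3]
finger_gap: 0.011
```

```bash
cat > plate.py <<'E'
from h import *
def plate(lo,hi):
    c=env.read_camera('side'); uv=np.argwhere(np.ones((150,180)))[:,::-1]+[220,130]; P=pts(c,uv)
    b=np.array([.4742,-.0178]); m=(np.hypot(P[:,0]-b[0],P[:,1]-b[1])<.06)&(P[:,2]>lo)&(P[:,2]<hi)
    Q=P[m]; A=np.c_[Q[:,:2]-b,np.ones(len(Q))]; k=np.ones(len(Q),bool)
    for _ in range(5):
        f=np.linalg.lstsq(A[k],Q[k,2],rcond=None)[0]; k=abs(A@f-Q[:,2])<.005
    print(m.sum(),k.sum(),'rect',cv2.minAreaRect((Q[k][:,:2]*1000).astype(np.float32)),'slope,z',f.round(3)); st(); return c
E
python3 -c "
from plate import *
plate(.035,.065)"
```

```text
376 287 rect ((471.7579040527344, -20.186283111572266), (104.45069122314453, 45.92487335205078), 27.43306541442871) slope,z [-0.032  0.055  0.047]
t 5.6 p [ 0.4418 -0.0338  0.0244] ang -1.1053 z [-0.001  0.    -1.   ] F [-0.5  0.1 -1. ] gap 0.0109 q [-0.26  0.2  -0.56  0.81 -0.    2.42]
```

Request:
servo_tool([
  {"xyz": [0,0,0.002],"twist": [0,0,0],"jaw": 0},
  {"xyz": [0,0,0.002],"twist": [0,0,0],"jaw": 0},
  {"xyz": [0,0,0.002],"twist": [0,0,0],"jaw": 0.2},
  {"xyz": [0,0,0.002],"twist": [0,0,0],"jaw": 0.4},
  {"xyz": [0,0,0.002],"twist": [0,0,0],"jaw": 0.4},
  {"xyz": [0,0,0.002],"twist": [0,0,0],"jaw": 0.4},
  {"xyz": [0,0,-0.012],"twist": [0,0,0],"jaw": 0.4},
  {"xyz": [0,0,-0.04],"twist": [0,0,0],"jaw": 0.4},
  {"xyz": [0,0,-0.075],"twist": [0,0,0],"jaw": 0.4},
  {"xyz": [0,0,-0.11],"twist": [0,0,0],"jaw": 0.4},
  {"xyz": [0,0,-0.13],"twist": [0,0,0],"jaw": 0.4},
  {"xyz": [0,0,-0.13],"twist": [0,0,0],"jaw": 0.4},
])

```text
clock: 6.6
tcp_pos: [0.4452, -0.0339, 0.1597]
orientation: [-0.001, 0.852, -0.524, 0.004]
wrist_force: [0.8, 0.3, 1.7]
finger_gap: 0.034
```

```bash
python3 - <<'E'
from plate import *
c=plate(.035,.065)
a=cv2.resize(c['color'][170:250,235:365],None,fx=4,fy=4,interpolation=cv2.INTER_CUBIC); save('s6',a)
# stake, with nothing in the way: yaw from side view cheeks/top view
t=env.read_camera('top'); np.savez('t6.npz',**t)
Y=.03
goto([.578,-.344,.125],-np.pi/2+Y)
E
```

```text
395 295 rect ((472.95330810546875, -19.640483856201172), (105.18570709228516, 46.400516510009766), 24.61341094970703) slope,z [-0.015  0.037  0.045]
t 6.65 p [ 0.444  -0.0336  0.1574] ang -1.1038 z [ 0.006 -0.002 -1.   ] F [-0.   1.1  0.1] gap 0.0341 q [-0.26  0.07 -0.35  1.14 -0.    2.42]
shift [0.3383 0.0191 0.0311] twist [-0.0021 -0.0013  0.4369]
```

View pics/s6.png

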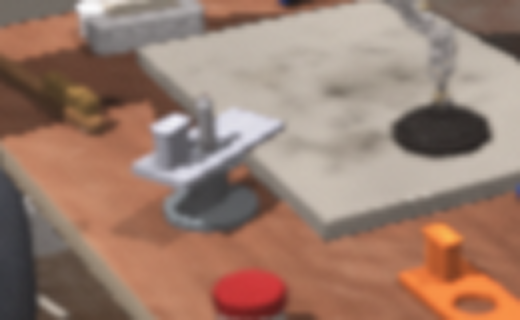

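The keeper is hanging level on the grey post: post tip at crop (205,105), plate z about 45 mm, plate centre about (0.473,-0.020). Now I measure the holder and stem with the keeper out of the way.

```bash
python3 - <<'E'
from h import *
t=dict(np.load('t6.npz')); np.set_printoptions(precision=4,suppress=True,linewidth=160)
uv=np.argwhere(np.ones((46,54)))[:,::-1]+[378,176]; P=pts(t,uv)
def cl(lo,hi,z,n):
    m=(P[:,2]>lo)&(P[:,2]<hi); W=pts(t,uv[m],z)[:,:2]*1000
    print(n,m.sum(),W.mean(0),cv2.minAreaRect(W.astype(np.float32))); return W
cl(.097,.115,.103,'stem'); cl(.052,.064,.058,'cheeks'); W=cl(.039,.0525,.048,'stops')
W=cl(.003,.0535,.008,'all')
for s in (0,1):
    m=(P[:,2]>.039)&(P[:,2]<.053); V=pts(t,uv[m],.048)[:,:2]; k=(V[:,1]>-.344)==s; V=V[k]; V=V[abs(V[:,1]+.344)>.035]; print(V.mean(0),len(V))
E
```

```text
stem 30 [ 577.7956 -344.1208] ((577.8004760742188, -344.1295166015625), (11.40575885772705, 14.609877586364746), 2.0074007511138916)
cheeks 257 [ 578.3341 -343.6886] ((578.80029296875, -342.0693359375), (47.11820602416992, 102.18408966064453), 1.9370856285095215)
stops 124 [ 575.0384 -341.9793] ((578.0352783203125, -344.8214111328125), (47.407981872558594, 106.04127502441406), 1.9305599927902222)
all 784 [ 586.5055 -345.707 ] ((592.0115356445312, -352.32977294921875), (137.8366241455078, 164.7013397216797), 1.8286159038543701)
[ 0.5792 -0.3926] 38
[ 0.5769 -0.2954] 36
```

Request:
servo_tool([
  {"xyz": [0.012,0.001,0],"twist": [0,0,0.016],"jaw": 0.4},
  {"xyz": [0.038,0.002,0.002],"twist": [0,0,0.05],"jaw": 0.4},
  {"xyz": [0.072,0.004,0.005],"twist": [0,0,0.093],"jaw": 0.4},
  {"xyz": [0.108,0.006,0.009],"twist": [0,0,0.14],"jaw": 0.4},
  {"xyz": [0.144,0.008,0.013],"twist": [0,0,0.187],"jaw": 0.4},
  {"xyz": [0.18,0.01,0.017],"twist": [0,0,0.233],"jaw": 0.4},
  {"xyz": [0.216,0.012,0.02],"twist": [0,0,0.28],"jaw": 0.4},
  {"xyz": [0.252,0.014,0.023],"twist": [0,0,0.326],"jaw": 0.4},
  {"xyz": [0.284,0.016,0.026],"twist": [0,0,0.367],"jaw": 0.4},
  {"xyz": [0.311,0.018,0.029],"twist": [0,0,0.402],"jaw": 0.4},
  {"xyz": [0.33,0.019,0.031],"twist": [0,0,0.427],"jaw": 0.4},
  {"xyz": [0.338,0.019,0.031],"twist": [0,0,0.437],"jaw": 0.4},
])

```text
clock: 7.7
tcp_pos: [0.5762, -0.3466, 0.12]
orientation: [0.001, 0.716, -0.698, -0.002]
wrist_force: [-0.2, 0.2, -0.4]
finger_gap: 0.0341
```

Request:
servo_tool([
  {"xyz": [0,0,0],"twist": [0,0,0],"jaw": 0.4},
  {"xyz": [0,0,0],"twist": [0,0,0],"jaw": 0.4},
  {"xyz": [0,0,0],"twist": [0,0,0],"jaw": 0.4},
  {"xyz": [0,0,0],"twist": [0,0,0],"jaw": 0.4},
])

```text
clock: 8.03
tcp_pos: [0.5768, -0.3422, 0.1241]
orientation: [0.0, 0.718, -0.696, -0.0]
wrist_force: [-0.5, -0.2, 1.1]
finger_gap: 0.0343
```

```bash
python3 - <<'E'
from h import *
st(); c=env.read_camera('side'); np.savez('s7.npz',**c); tips(c,.13,10)
goto([.578,-.344,.125],-np.pi/2+.03)
E
```

```text
t 8.03 p [ 0.5768 -0.3422  0.1241] ang -1.5396 z [-0.  0. -1.] F [-0.5 -0.2  1.1] gap 0.0343 q [-0.66  0.53  0.19  1.24  0.    2.46]
[[ 3.960e+02  2.000e+02  5.717e-01 -3.241e-01  1.589e-01]
 [ 4.120e+02  2.070e+02  5.780e-01 -3.648e-01  1.592e-01]
 [ 4.090e+02  2.080e+02  5.700e-01 -3.659e-01  1.596e-01]
 [ 4.110e+02  2.070e+02  5.758e-01 -3.646e-01  1.597e-01]
 [ 4.010e+02  1.980e+02  5.844e-01 -3.233e-01  1.598e-01]
 [ 4.100e+02  2.070e+02  5.738e-01 -3.641e-01  1.600e-01]
 [ 4.080e+02  2.080e+02  5.679e-01 -3.655e-01  1.600e-01]
 [ 4.000e+02  1.980e+02  5.824e-01 -3.227e-01  1.600e-01]
 [ 3.990e+02  1.990e+02  5.778e-01 -3.255e-01  1.601e-01]
 [ 3.980e+02  1.990e+02  5.759e-01 -3.248e-01  1.603e-01]]
shift [ 0.0017 -0.001  -0.0007] twist [-0.0001 -0.0001  0.0012]
```

Request:
servo_tool([
  {"xyz": [0,0,0],"twist": [0,0.12,0],"jaw": 0.4},
  {"xyz": [0,0,0],"twist": [0,0.24,0],"jaw": 0.4},
  {"xyz": [0,0,0],"twist": [0,0.25,0],"jaw": 0.4},
  {"xyz": [0,0,0],"twist": [0,0.25,0],"jaw": 0.4},
  {"xyz": [0,0,0],"twist": [0,0.25,0],"jaw": 0.4},
])

```text
clock: 8.5
tcp_pos: [0.5776, -0.3426, 0.1249]
orientation: [0.086, 0.713, -0.69, 0.09]
wrist_force: [0.1, -0.4, 1.2]
finger_gap: 0.0339
```

```bash
python3 - <<'E'
from h import *
st(); c=env.read_camera('side'); np.savez('s8.npz',**c); tips(c,.13,10)
for f in('s7','s8'):
    c=dict(np.load(f+'.npz')); p=env.get_state()['tcp_pos']; uv=np.argwhere(np.ones((400,640)))[:,::-1]; P=pts(c,uv)
    m=(abs(P[:,0]-p[0])<.05)&(abs(P[:,1]-p[1])<.09)&(P[:,2]>.14)&(P[:,2]<.26); Q=P[m]; 
    print(f,m.sum(),[ (round(z,3),Q[abs(Q[:,2]-z)<.004][:,1].min().round(4),Q[abs(Q[:,2]-z)<.004][:,1].max().round(4)) for z in np.arange(.145,.2,.008) if (abs(Q[:,2]-z)<.004).any()])
E
```

```text
t 8.5 p [ 0.5776 -0.3426  0.1249] ang -1.5395 z [ 0.009 -0.247 -0.969] F [ 0.1 -0.4  1.2] gap 0.0339 q [-0.55  0.42 -0.01  1.01 -0.21  2.54]
[[ 3.950e+02  2.000e+02  5.748e-01 -3.172e-01  1.554e-01]
 [ 3.940e+02  2.000e+02  5.730e-01 -3.163e-01  1.555e-01]
 [ 3.890e+02  2.000e+02  5.642e-01 -3.118e-01  1.558e-01]
 [ 3.950e+02  1.990e+02  5.758e-01 -3.157e-01  1.567e-01]
 [ 3.980e+02  1.990e+02  5.807e-01 -3.189e-01  1.568e-01]
 [ 3.960e+02  1.990e+02  5.773e-01 -3.169e-01  1.568e-01]
 [ 3.970e+02  1.980e+02  5.817e-01 -3.143e-01  1.569e-01]
 [ 3.930e+02  2.000e+02  5.689e-01 -3.184e-01  1.573e-01]
 [ 3.940e+02  1.990e+02  5.733e-01 -3.157e-01  1.573e-01]
 [ 3.980e+02  1.980e+02  5.824e-01 -3.166e-01  1.576e-01]]
s7 1827 [(np.float64(0.161), np.float64(-0.3675), np.float64(-0.3197)), (np.float64(0.169), np.float64(-0.3735), np.float64(-0.3118)), (np.float64(0.177), np.float64(-0.3754), np.float64(-0.3114)), (np.float64(0.185), np.float64(-0.3749), np.float64(-0.3098)), (np.float64(0.193), np.float64(-0.3744), np.float64(-0.3117))]
s8 1749 [(np.float64(0.153), np.float64(-0.3189), np.float64(-0.3118)), (np.float64(0.161), np.float64(-0.3557), np.float64(-0.3083)), (np.float64(0.169), np.float64(-0.3595), np.float64(-0.2974)), (np.float64(0.177), np.float64(-0.3625), np.float64(-0.3021)), (np.float64(0.185), np.float64(-0.3607), np.float64(-0.2952)), (np.float64(0.193), np.float64(-0.3595), np.float64(-0.2772))]
```

The tips shifted by +7 mm under a pure twist, so the tool point really does lie about 35 mm beyond the visible tips, fixed to the tool. The lean pivot is therefore computed from the reported TCP. I straighten up and descend.

Request:
servo_tool([
  {"xyz": [0,0,0],"twist": [0,-0.12,0],"jaw": 0.4},
  {"xyz": [0,0,0],"twist": [0,-0.24,0],"jaw": 0.4},
  {"xyz": [0,0,0],"twist": [0,-0.25,0],"jaw": 0.4},
])

```text
clock: 8.8
tcp_pos: [0.5771, -0.3485, 0.124]
orientation: [-0.001, 0.716, -0.698, -0.001]
wrist_force: [0.4, -0.5, -0.4]
finger_gap: 0.0341
```

Request:
servo_tool([
  {"xyz": [0.001,-0.001,0.005],"twist": [0,0,0],"jaw": 0.4},
  {"xyz": [0.0015,-0.001,0.02],"twist": [0,0,0],"jaw": 0.4},
  {"xyz": [0.0015,-0.001,0.04],"twist": [0,0,0],"jaw": 0.4},
  {"xyz": [0.0015,-0.001,0.058],"twist": [0,0,0],"jaw": 0.4},
  {"xyz": [0.0015,-0.001,0.072],"twist": [0,0,0],"jaw": 0.4},
  {"xyz": [0.0015,-0.001,0.08],"twist": [0,0,0],"jaw": 0.4},
  {"xyz": [0.0015,-0.001,0.08],"twist": [0,0,0],"jaw": 0.4},
  {"xyz": [0.0015,-0.001,0.08],"twist": [0,0,0],"jaw": 0.4},
])

```text
clock: 9.47
tcp_pos: [0.5782, -0.3448, 0.0438]
orientation: [0.0, 0.718, -0.696, 0.0]
wrist_force: [0.5, 0.8, 0.3]
finger_gap: 0.0346
```

```bash
python3 - <<'E'
from h import *
st(); c=env.read_camera('side'); goto([.578,-.344,.044],-np.pi/2+.03)
save('s9',cv2.resize(c['color'][190:290,350:470],None,fx=5,fy=5,interpolation=cv2.INTER_CUBIC))
E
```

```text
t 9.47 p [ 0.5782 -0.3448  0.0438] ang -1.5407 z [-0. -0. -1.] F [0.5 0.8 0.3] gap 0.0346 q [-0.66  0.58  0.08  1.07 -0.    2.45]
shift [-0.0012  0.0007  0.0007] twist [-0.001  -0.0012  0.    ]
```

View pics/s9.png

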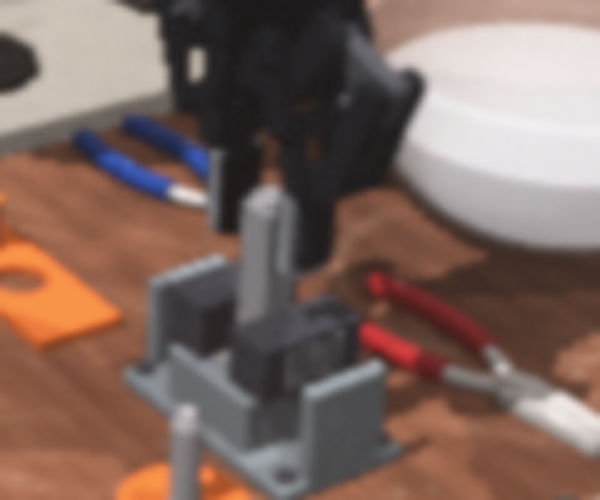

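The picture shows the stem at crop (265,260) between the fingers at (220,200) and (305,230), above the dark cheeks. I close on it.

Request:
servo_tool([
  {"xyz": [-0.001,0,0],"twist": [0,0,0],"jaw": 0.3},
  {"xyz": [-0.001,0,0],"twist": [0,0,0],"jaw": 0.15},
  {"xyz": [-0.001,0,0],"twist": [0,0,0],"jaw": 0},
  {"xyz": [-0.001,0,0],"twist": [0,0,0],"jaw": 0},
  {"xyz": [-0.001,0,0],"twist": [0,0,0],"jaw": 0},
  {"xyz": [-0.001,0,0],"twist": [0,0,0],"jaw": 0},
  {"xyz": [-0.001,0,0],"twist": [0,0,0],"jaw": 0},
], squeeze=80)

```text
clock: 10.1
tcp_pos: [0.5791, -0.3448, 0.0455]
orientation: [-0.0, 0.718, -0.697, 0.002]
wrist_force: [-0.6, -0.5, 6.2]
finger_gap: 0.014
```

```bash
python3 - <<'E'
from h import *
st()
d=.022
for th in (.06,.12,.18,.24,.27): print(th,(-d*np.sin(th)).round(4),(d*(1-np.cos(th))).round(4))
E
```

```text
t 10.1 p [ 0.5791 -0.3448  0.0455] ang -1.5411 z [ 0.002 -0.002 -1.   ] F [-0.6 -0.5  6.2] gap 0.014 q [-0.66  0.57  0.08  1.07 -0.    2.46]
0.06 -0.0013 0.0
0.12 -0.0026 0.0002
0.18 -0.0039 0.0004
0.24 -0.0052 0.0006
0.27 -0.0059 0.0008
```

Request:
servo_tool([
  {"xyz": [-0.0019,0,0],"twist": [0,0.04,0],"jaw": 0},
  {"xyz": [-0.0028,0,0],"twist": [0,0.08,0],"jaw": 0},
  {"xyz": [-0.0036,0,0.0002],"twist": [0,0.12,0],"jaw": 0},
  {"xyz": [-0.0045,0,0.0003],"twist": [0,0.16,0],"jaw": 0},
  {"xyz": [-0.0049,0,0.0004],"twist": [0,0.18,0],"jaw": 0},
  {"xyz": [-0.0049,0,0.0004],"twist": [0,0.18,0],"jaw": 0},
])

```text
clock: 10.6
tcp_pos: [0.5789, -0.3407, 0.0451]
orientation: [0.064, 0.714, -0.694, 0.067]
wrist_force: [1.0, -5.3, 2.0]
finger_gap: 0.0145
```

```bash
cat > cheeks.py <<'E'
from h import *
def cheeks():
    """cheek outer edges in holder y (mm) from the side camera, and stem lean"""
    c=env.read_camera('side'); uv=np.argwhere(np.ones((110,120)))[:,::-1]+[350,190]; P=pts(c,uv)
    q=R.from_euler('z',-.03).apply(P-[.578,-.344,0]); m=(q[:,2]>.050)&(q[:,2]<.064)&(abs(q[:,0])<.028)
    dark=c['color'][uv[:,1],uv[:,0]].astype(int).mean(1)
    for n,s in(('L',m&(q[:,1]>.004)),('R',m&(q[:,1]<-.004))):
        y=q[s][:,1]*1000; print(n,s.sum(),'y 3/50/97%%: %s'%np.percentile(y,[3,50,97]).round(1))
    s=(q[:,2]>.06)&(q[:,2]<.072)&(abs(q[:,0])<.012)&(abs(q[:,1])<.025); print('stem pts',s.sum(),(q[s].mean(0)*1000).round(1) if s.any() else '')
    st(); return c
E
python3 -c "
from cheeks import *
cheeks()"
```

```text
L 140 y 3/50/97%: [ 5.3 21.1 35.1]
R 234 y 3/50/97%: [-32.7 -24.6 -10.5]
stem pts 56 [-5.4  2.4 65.7]
t 10.65 p [ 0.5789 -0.3408  0.045 ] ang -1.5417 z [ 0.007 -0.184 -0.983] F [ 0.7 -4.3  3.5] gap 0.0139 q [-0.58  0.49 -0.08  0.89 -0.15  2.53]
```

Request:
servo_tool([
  {"xyz": [-0.0009,0,0],"twist": [0,0.04,0],"jaw": 0},
  {"xyz": [-0.0018,0,0],"twist": [0,0.08,0],"jaw": 0},
  {"xyz": [-0.0018,0,0],"twist": [0,0.08,0],"jaw": 0},
  {"xyz": [-0.0018,0,0],"twist": [0,0.08,0],"jaw": 0},
])

```text
clock: 10.98
tcp_pos: [0.5788, -0.3395, 0.0445]
orientation: [0.091, 0.711, -0.691, 0.095]
wrist_force: [0.5, -5.1, 1.6]
finger_gap: 0.0147
```

```bash
python3 -c "
from cheeks import *
cheeks()"
```

```text
L 135 y 3/50/97%: [ 5.3 21.  36.5]
R 232 y 3/50/97%: [-32.5 -25.  -10.3]
stem pts 61 [-5.3  5.3 65.5]
t 11.03 p [ 0.5788 -0.3394  0.0445] ang -1.5425 z [ 0.009 -0.261 -0.965] F [ 0.3 -5.6  1.8] gap 0.0143 q [-0.54  0.47 -0.14  0.82 -0.22  2.56]
```

```bash
cat >> cheeks.py <<'E'
def faces(c):
    """y-extent (mm) of each cheek's end face (x about -25 mm), dark pixels only"""
    uv=np.argwhere(np.ones((110,120)))[:,::-1]+[350,190]; P=pts(c,uv)
    q=R.from_euler('z',-.03).apply(P-[.578,-.344,0])*1000
    m=(q[:,2]>38)&(q[:,2]<54)&(q[:,0]<-17)&(q[:,0]>-33)
    for n,s in(('L',m&(q[:,1]>2)&(q[:,1]<42)),('R',m&(q[:,1]<-2)&(q[:,1]>-42))):
        print(n,s.sum(),'x',np.median(q[s][:,0]).round(1),'y 3/50/97',np.percentile(q[s][:,1],[3,50,97]).round(1))
E
python3 - <<'E'
from cheeks import *
for f in('side0','s4','s7','s8'): print(f); faces(dict(np.load(f+'.npz')))
print('now'); c=env.read_camera('side'); np.savez('s10.npz',**c); faces(c)
save('s10',cv2.resize(c['color'][190:290,350:470],None,fx=5,fy=5,interpolation=cv2.INTER_CUBIC))
E
```

```text
return _methods._mean(a, axis=axis, dtype=dtype,
  ret = ret.dtype.type(ret / rcount)
Traceback (most recent call last):
  File "cheeks.py", line 17, in faces
    print(n,s.sum(),'x',np.median(q[s][:,0]).round(1),'y 3/50/97',np.percentile(q[s][:,1],[3,50,97]).round(1))
                                                                  ~~~~~~~~~~~~~^^^^^^^^^^^^^^^^^^^^^
IndexError: index -1 is out of bounds for axis 0 with size 0
```

```bash
python3 - <<'E'
from cheeks import *
for f in('s4','s7','s8'): print(f); faces(dict(np.load(f+'.npz')))
print('now'); c=env.read_camera('side'); np.savez('s10.npz',**c); faces(c)
save('s10',cv2.resize(c['color'][190:290,350:470],None,fx=5,fy=5,interpolation=cv2.INTER_CUBIC))
E
```

```text
s4
L 74 x -26.0 y 3/50/97 [ 5.4 13.6 29.3]
R 77 x -25.8 y 3/50/97 [-32.8 -26.3  -9.5]
s7
L 76 x -25.6 y 3/50/97 [ 6.5 13.  29.2]
R 80 x -25.5 y 3/50/97 [-32.9 -25.2 -10. ]
s8
L 77 x -25.7 y 3/50/97 [ 6.7 12.5 29.5]
R 79 x -25.9 y 3/50/97 [-32.5 -26.1 -10.4]
now
L 68 x -26.1 y 3/50/97 [14.4 19.7 34.3]
R 78 x -25.8 y 3/50/97 [-32.3 -25.1  -9.7]
```

View pics/s10.png

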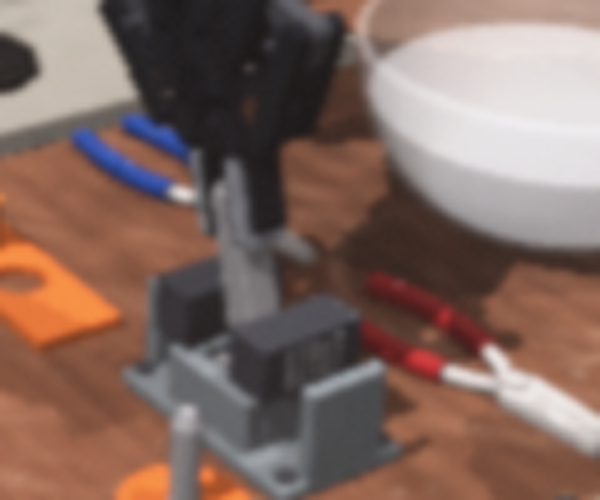

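The picture shows the stem leaning to +y and the left cheek at crop (190,305) pushed back by about 6 to 7 mm, with the right one unmoved. Now I lean it the other way.

Request:
servo_tool([
  {"xyz": [0.0018,0,0.0001],"twist": [0,-0.08,0],"jaw": 0},
  {"xyz": [0.0035,0,0.0003],"twist": [0,-0.16,0],"jaw": 0},
  {"xyz": [0.0052,0,0.0006],"twist": [0,-0.24,0],"jaw": 0},
  {"xyz": [0.006,0,0.0008],"twist": [0,-0.28,0],"jaw": 0},
  {"xyz": [0.0069,0,0.0011],"twist": [0,-0.32,0],"jaw": 0},
  {"xyz": [0.0078,0,0.0014],"twist": [0,-0.36,0],"jaw": 0},
  {"xyz": [0.0086,0,0.0017],"twist": [0,-0.4,0],"jaw": 0},
  {"xyz": [0.0094,0,0.0021],"twist": [0,-0.44,0],"jaw": 0},
  {"xyz": [0.0102,0,0.0025],"twist": [0,-0.48,0],"jaw": 0},
  {"xyz": [0.011,0,0.003],"twist": [0,-0.53,0],"jaw": 0},
  {"xyz": [0.011,0,0.003],"twist": [0,-0.53,0],"jaw": 0},
  {"xyz": [0.011,0,0.003],"twist": [0,-0.53,0],"jaw": 0},
])

```text
clock: 12.08
tcp_pos: [0.5792, -0.3499, 0.0446]
orientation: [-0.095, 0.711, -0.691, -0.096]
wrist_force: [-0.1, -0.5, 7.5]
finger_gap: 0.0144
```

```bash
python3 - <<'E'
from cheeks import *
st(); c=env.read_camera('side'); np.savez('s11.npz',**c); faces(c)
E
```

```text
t 12.08 p [ 0.5792 -0.3499  0.0446] ang -1.5418 z [-0.005  0.267 -0.964] F [-0.1 -0.5  7.5] gap 0.0144 q [-0.76  0.75  0.35  1.36  0.19  2.34]
L 69 x -26.0 y 3/50/97 [15.1 21.7 35.9]
R 76 x -25.8 y 3/50/97 [-40.8 -33.7 -19.5]
```

Both cheeks are back by roughly 7 to 8 mm. I bring the stake upright and then lift it straight up about 80 mm.

Request:
servo_tool([
  {"xyz": [-0.0018,0,0.0001],"twist": [0,0.08,0],"jaw": 0},
  {"xyz": [-0.0035,0,0.0003],"twist": [0,0.16,0],"jaw": 0},
  {"xyz": [-0.0052,0,0.0006],"twist": [0,0.24,0],"jaw": 0},
  {"xyz": [-0.0059,0,0.0008],"twist": [0,0.27,0],"jaw": 0},
  {"xyz": [-0.0059,0,0.0008],"twist": [0,0.27,0],"jaw": 0},
  {"xyz": [-0.0059,0,0.0008],"twist": [0,0.27,0],"jaw": 0},
])

```text
clock: 12.63
tcp_pos: [0.5789, -0.344, 0.0453]
orientation: [0.001, 0.718, -0.696, 0.002]
wrist_force: [0.2, -3.0, 5.6]
finger_gap: 0.014
```

Request:
servo_tool([
  {"xyz": [0,0,-0.004],"twist": [0,0,0],"jaw": 0},
  {"xyz": [0,0,-0.01],"twist": [0,0,0],"jaw": 0},
  {"xyz": [0,0,-0.017],"twist": [0,0,0],"jaw": 0},
  {"xyz": [0,0,-0.024],"twist": [0,0,0],"jaw": 0},
  {"xyz": [0,0,-0.03],"twist": [0,0,0],"jaw": 0},
  {"xyz": [0,0,-0.03],"twist": [0,0,0],"jaw": 0},
])

```text
clock: 13.13
tcp_pos: [0.5783, -0.3429, 0.075]
orientation: [-0.0, 0.718, -0.697, 0.0]
wrist_force: [0.9, -1.0, -1.3]
finger_gap: 0.0141
```

```bash
python3 - <<'E'
from cheeks import *
st(); c=env.read_camera('side'); faces(c)
E
```

```text
t 13.13 p [ 0.5783 -0.3429  0.075 ] ang -1.5411 z [ 0.001  0.    -1.   ] F [ 0.9 -1.  -1.3] gap 0.0141 q [-0.65  0.55  0.12  1.13  0.    2.46]
L 87 x -25.2 y 3/50/97 [ 3.3 16.9 35.6]
R 95 x -25.3 y 3/50/97 [-41.  -31.2  -2.4]
```

Force is low, about the stake's weight, so nothing is jammed. I continue up.

Request:
servo_tool([
  {"xyz": [0,0,-0.008],"twist": [0,0,0],"jaw": 0},
  {"xyz": [0,0,-0.018],"twist": [0,0,0],"jaw": 0},
  {"xyz": [0,0,-0.03],"twist": [0,0,0],"jaw": 0},
  {"xyz": [0,0,-0.041],"twist": [0,0,0],"jaw": 0},
  {"xyz": [0,0,-0.047],"twist": [0,0,0],"jaw": 0},
  {"xyz": [0,0,-0.05],"twist": [0,0,0],"jaw": 0},
  {"xyz": [0,0,-0.05],"twist": [0,0,0],"jaw": 0},
  {"xyz": [0,0,-0.05],"twist": [0,0,0],"jaw": 0},
  {"xyz": [0,0,-0.05],"twist": [0,0,0],"jaw": 0},
  {"xyz": [0,0,-0.05],"twist": [0,0,0],"jaw": 0},
])

```text
clock: 14.02
tcp_pos: [0.5777, -0.3425, 0.123]
orientation: [0.0, 0.718, -0.696, -0.001]
wrist_force: [-0.6, -0.2, -1.9]
finger_gap: 0.0142
```

```bash
python3 - <<'E'
from plate import *
c=plate(.035,.065)
a=cv2.resize(c['color'][150:300,230:480],None,fx=3.2,fy=3.2,interpolation=cv2.INTER_CUBIC); save('s12',a)
uv=np.argwhere(np.ones((110,120)))[:,::-1]+[350,170]; P=pts(c,uv)
q=R.from_euler('z',-.03).apply(P-[.578,-.344,0])*1000; m=(q[:,2]>70)&(abs(q[:,0])<25)&(abs(q[:,1])<25)&(q[:,2]<125)
print('stake lowest z',np.percentile(q[m][:,2],[0,2,5]).round(1))
for z in range(72,124,7):
    k=m&(abs(q[:,2]-z)<3.5); print(z,k.sum(),q[k].mean(0).round(1) if k.any() else '', (q[k][:,:2].min(0).round(1),q[k][:,:2].max(0).round(1)) if k.any() else '')
E
```

```text
401 301 rect ((473.866943359375, -18.60540008544922), (103.24987030029297, 46.734336853027344), 26.39716911315918) slope,z [-0.019  0.04   0.045]
t 14.07 p [ 0.5777 -0.3425  0.123 ] ang -1.541 z [-0.001  0.001 -1.   ] F [ 0.2 -0.5 -1.3] gap 0.0141 q [-0.65  0.53  0.2   1.24 -0.    2.46]
stake lowest z [83.  87.8 90.1]
72 0  
79 0  
86 13 [-13.6  -0.2  87.3] (array([-21.8,  -7.3]), array([12.1, 10.1]))
93 49 [-12.4  -3.7  93.2] (array([-22.2, -12.2]), array([13.4, 14. ]))
100 73 [-9.9 -6.1 99.9] (array([-22.7, -13. ]), array([12.5, 13.2]))
107 89 [ -7.2  -5.4 107. ] (array([-22.5, -12.6]), array([13.9, 13. ]))
114 64 [ -7.5  -1.9 113. ] (array([-21.5,  -8.2]), array([14.7,  9. ]))
121 36 [ -6.9  -1.5 121.1] (array([-11.9,  -8.5]), array([ 3.1, 10. ]))
```

View pics/s12.png

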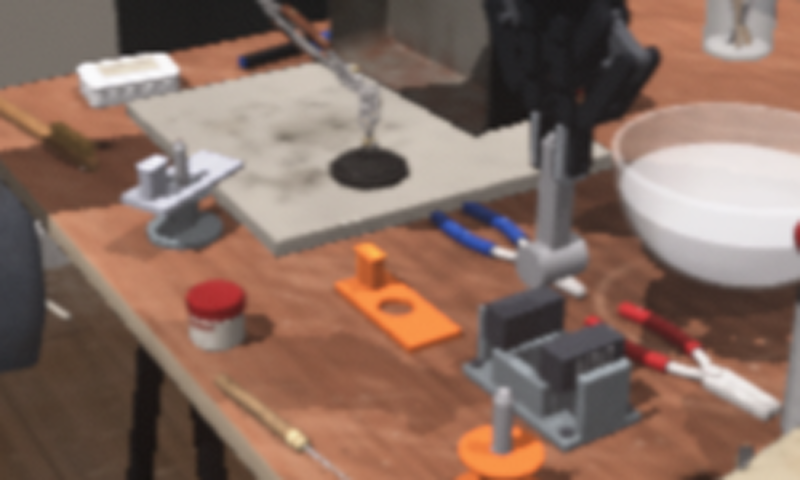

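The picture shows the stake upright in the fingers at crop (550,215), its foot at (550,260) clear above the holder at (555,370). The keeper is level on the grey post at (180,180), and the other tools appear where they lay. I hand in.

```bash
python3 -c "
from h import *
env.hand_in(); st()"
```

```text
the job is handed in; nothing more can be done
the job is handed in; nothing more can be done
```

The keeper plate hangs released on the grey post. The stake is free of the holder and held upright just above it. I handed the job in at about 14 s of the 45 s allowed; no verdict is reported.

**Keeper:** The last look put the plate centre at about (0.474, -0.019), within about 2 mm of the post's axis. The plate lies flat, with its top at about 45 mm.

**Cheeks:** I rocked the stake about 0.26 rad each way. The side camera showed each cheek pushed back by roughly 7–8 mm, with force readings below 10 N at the pauses.

**Stake:** Its foot is about 85 mm above the table, so roughly 27 mm above the cheeks. It is centred over the holder to within about 2 mm, and the 14 mm finger gap and low wrist force show it is still held.

**Disagreements:**
- The visible fingertips sat about 33–35 mm behind the reported tool point. I checked this with a test tilt and worked from the observed tips.
- One cheek reading varied by about 2 mm between views (left cheek about 7 mm, then about 9 mm), so treat those travel figures as approximate.
- The script failed with an error on one early picture, and one move call was refused for a missing "twist". Both were redone without consequence.

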